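Turn the row of sample containers round into the second rack

ROBOT

A 6-joint arm with a two-finger parallel gripper is mounted at the origin on a cart in front of the work surface, level with it; the furniture and walls round the work are solid. World frame = base frame: x ahead of the robot, y to its left, z up, the work surface at z = 0. Lengths are in m, angles in rad, forces in N, time in s.
With the tool pointing down it reaches from about 0.25 to 0.775 m from the base axis. Payload 4 kg.
Tool frame: the origin (TCP) lies on the centre line of the jaws, within the pads' length; the fingertips stand r.tip_reach ahead of it and the grasp point (between the pads) lies 5 mm behind it (r.tip_reach is the distance from the TCP to the fingertips, in m); z points along the fingers, y is the direction in which the jaws open and shut (so a half turn about z gives the same grasp; the last joint's range is limited). The gripper opens to 85 mm and grips with 20 to 120 N. Pads are 22 mm wide; open, the fingers measure 114 mm over their backs; the gripper's body (76 mm by 85 mm) begins 54 mm behind the grasp point. The pads swing forward as they close: fully open they stand 13 mm farther back than shut.
Start: joints at [-1.254, 0.087, 1.371, -0, 1.684, -0.103], TCP at [0.224, -0.502, 0.245] pointing down, gripper open.
Joint ranges: [-3.1, 3.1], [-0.76, 2.03], [0.27, 2.55], [-1.08, 4.22], [0.17, 2.65], [-2.57, 2.57]. Speed limits (rad/s): [2.79, 2.79, 3.14, 3.14, 3.14, 3.14].

INTERFACE

Orientations are given as [roll, pitch, yaw] about the fixed x, y, z axes, in that order (R = Rz(yaw) Ry(pitch) Rx(roll)).
In Python, from cell import r gives the robot as it stands. The module is installed in compiled form; this text tells all that it offers.
- The arm moves only by the tool jog_arm, never from a script. Its argument "commands" is a list of rows, each a list of 7 numbers: the shift along the world's x, y, z in cm, then the turn, a rotation vector about the world's x, y, z in rad, then the closure, from -1 (fully open) to 1 (shut), so that 0 is half open. In form: [[tx, ty, tz, wx, wy, wz, gripper], ...]. A call has 1 to 5 rows; each row shifts and turns the commanded pose from where the row before left it; what a row does not reach is not made up. A row lasts 1/12 s, in which the tool goes at most 41.7 mm and 7.16 degrees, less where a joint would pass 70% of its speed; a pose out of reach is approached as far as the arm can. A call is refused whole if a number of a shift passes 4.17 or a number of a turn 0.125, either way. A call with a gripper value outside its range is refused whole. The fingers move at their own pace and stop on an object; "grip_force" is the grip in N (left out, the last holds). Time passes only in rows, so rows that do not move let the fingers close. It gives the time, the measured TCP pose, the force and the opening at its end, in the units of the state.
- r.read_state(): the state, without advancing time (a new reading comes with each control period).
- r.read_camera(name): name is "scene" or "side" or "wrist"; returns (picture, depth): 420x560x3 uint8, red, green, blue; 420x560 float32, m along the optical axis (not along the pixel's ray), 0 where there is no reading.
- r.get_calibration(name): a dict with "intrinsics" (3x3 intrinsics, pixels), "D" ([k1, k2, p1, p2, k3] as OpenCV has them; the pictures are not rectified), "world_from_camera" (4x4, takes a point from camera to world coordinates). Camera axes: x right, y up, looking along -z (the intrinsics and any distortion apply to the point x, -y, -z); pixel columns grow to the right and rows downward; lengths in m; the calibration is good to about 2 mm. A picture is of the moment at which its call begins: read the wrist's pose just before it. get_calibration takes no time and is no camera call; for the wrist camera it gives the pose at the moment of the call.
- r.sign_off(): hands the job in, once; it reports no verdict.
The state is a dict: "clock": time; "joints": joint angles; "qd": joint speeds; "joint_efforts": joint torques, N m; "tcp_pos": TCP position; "tool_rot": TCP orientation; "ft_force": force on the tool from outside, world axes, zero at the start; "ft_torque": the same for the moment, N m; "grip_width": finger opening in m.
Only numpy, scipy, OpenCV 4.12 (cv2) and the standard library are available. Lean on these libraries where they do the work, as an engineer would, in place of code of your own. Each camera call takes 0.05 s, during which the arm holds its last target.

TASK

The next test run starts from the other end, so move the four containers (white-lidded jar, yellow-lidded jar, black-capped dropper bottle, blue-capped bottle) from the grey rack into the empty blue rack in reverse order: the leftmost in the grey rack becomes the rightmost in the blue rack, and so on, one in each pocket. Leave each standing upright on the floor of its pocket and let go; do not knock a container over, and leave everything else on the worktop where it is.

Things in the scene. Friction and masses are not known exactly. Their poses are not given: they have to be found in the camera images.
- jar_white: small clear sample jar with a WHITE snap lid, 38 mm across the lid (which is the top 8 mm), 36 mm across the body, 48 mm tall; stands upright in a pocket of the grey rack at the start, loose. Origin: centre of its underside; z up along the bottle
- jar_yellow: small clear sample jar with a YELLOW snap lid, 38 mm across the lid (which is the top 8 mm), 36 mm across the body, 48 mm tall; stands upright in a pocket of the grey rack at the start, loose. Origin: centre of its underside; z up along the bottle
- dropper: small amber bottle with a BLACK cap and a white and orange label, body 33 mm across up to about 45 mm above its base, then a shoulder and a narrower cap, 74 mm tall; stands upright in a pocket of the grey rack at the start, loose. Origin: centre of its underside; z up along the bottle
- cleaner: small white bottle with a BLUE cap and a blue and white label, body 35 mm across up to about 65 mm above its base, then a shoulder and a narrower cap, 98 mm tall; stands upright in a pocket of the grey rack at the start, loose. Origin: centre of its underside; z up along the bottle
- rack_from: GREY rack with black end caps, full at the start: fixed, 80 deep (x) x 276 wide (y) x 14 mm high, ends 16. Origin: centre of underside; x away from the robot, y to its left (yaw up to 7 deg). Round pockets 52 mm wide, 8 deep (floor at z = 6 mm), centred at x = +8, y = +90, +30, -30, -90 mm; flat ledge in front of them. May be the nearer or the farther rack
- rack_to: BLUE rack with white end caps, empty at the start: fixed, 80 deep (x) x 276 wide (y) x 14 mm high, ends 16. Origin: centre of underside; x away from the robot, y to its left (yaw up to 7 deg). Round pockets 52 mm wide, 8 deep (floor at z = 6 mm), centred at x = +8, y = +90, +30, -30, -90 mm; flat ledge in front of them. May be the nearer or the farther rack
- jar_white_label: WHITE place label (36 x 14 x 3 mm), fixed on the ledge of the grey rack 37 mm in front of the centre of the pocket in which the container with the white lid stands at the start; it stays there and records that place. Origin: centre of its underside
- jar_yellow_label: YELLOW place label (36 x 14 x 3 mm), fixed on the ledge of the grey rack 37 mm in front of the centre of the pocket in which the container with the yellow lid stands at the start; it stays there and records that place. Origin: centre of its underside
- dropper_label: BLACK place label (36 x 14 x 3 mm), fixed on the ledge of the grey rack 37 mm in front of the centre of the pocket in which the container with the black cap stands at the start; it stays there and records that place. Origin: centre of its underside
- cleaner_label: BLUE place label (36 x 14 x 3 mm), fixed on the ledge of the grey rack 37 mm in front of the centre of the pocket in which the container with the blue cap stands at the start; it stays there and records that place. Origin: centre of its underside
Not all that is in view belongs to the job. What is shaped like the jar_yellow but brown or red is not meant. Several things have the shape of the jar_white; the one meant has the colours described above.

How it is judged:
At the end, for the whole second after the job is handed in: Each container stands in the blue rack in the pocket that mirrors its starting pocket in the grey rack (left-right reversed): within 14 mm of the pocket centre along the rack and across it, its base less than 4 mm above the pocket floor, tilted less than 0.12 rad and at rest (((y of jar_white_label in the frame of rack_from between 0.07 and 0.11 m and y of jar_white in the frame of rack_to between -0.104 and -0.076 m) or (y of jar_white_label in the frame of rack_from between 0.01 and 0.05 m and y of jar_white in the frame of rack_to between -0.044 and -0.016 m) or (y of jar_white_label in the frame of rack_from between -0.05 and -0.01 m and y of jar_white in the frame of rack_to between 0.016 and 0.044 m) or (y of jar_white_label in the frame of rack_from between -0.11 and -0.07 m and y of jar_white in the frame of rack_to between 0.076 and 0.104 m)) and x of jar_white in the frame of rack_to between -0.006 and 0.022 m and z of each of jar_white, jar_yellow, dropper, cleaner in the frame of rack_to below 0.01 m and angle between each of jar_white, jar_yellow, dropper, cleaner's own z axis and vertical below 0.12 rad and linear speed of each of jar_white, jar_yellow, dropper, cleaner below 0.02 m/s and angular speed of each of jar_white, jar_yellow, dropper, cleaner below 0.6 rad/s and ((y of jar_yellow_label in the frame of rack_from between 0.07 and 0.11 m and y of jar_yellow in the frame of rack_to between -0.104 and -0.076 m) or (y of jar_yellow_label in the frame of rack_from between 0.01 and 0.05 m and y of jar_yellow in the frame of rack_to between -0.044 and -0.016 m) or (y of jar_yellow_label in the frame of rack_from between -0.05 and -0.01 m and y of jar_yellow in the frame of rack_to between 0.016 and 0.044 m) or (y of jar_yellow_label in the frame of rack_from between -0.11 and -0.07 m and y of jar_yellow in the frame of rack_to between 0.076 and 0.104 m)) and x of jar_yellow in the frame of rack_to between -0.006 and 0.022 m and ((y of dropper_label in the frame of rack_from between 0.07 and 0.11 m and y of dropper in the frame of rack_to between -0.104 and -0.076 m) or (y of dropper_label in the frame of rack_from between 0.01 and 0.05 m and y of dropper in the frame of rack_to between -0.044 and -0.016 m) or (y of dropper_label in the frame of rack_from between -0.05 and -0.01 m and y of dropper in the frame of rack_to between 0.016 and 0.044 m) or (y of dropper_label in the frame of rack_from between -0.11 and -0.07 m and y of dropper in the frame of rack_to between 0.076 and 0.104 m)) and x of dropper in the frame of rack_to between -0.006 and 0.022 m and ((y of cleaner_label in the frame of rack_from between 0.07 and 0.11 m and y of cleaner in the frame of rack_to between -0.104 and -0.076 m) or (y of cleaner_label in the frame of rack_from between 0.01 and 0.05 m and y of cleaner in the frame of rack_to between -0.044 and -0.016 m) or (y of cleaner_label in the frame of rack_from between -0.05 and -0.01 m and y of cleaner in the frame of rack_to between 0.016 and 0.044 m) or (y of cleaner_label in the frame of rack_from between -0.11 and -0.07 m and y of cleaner in the frame of rack_to between 0.076 and 0.104 m)) and x of cleaner in the frame of rack_to between -0.006 and 0.022 m); the robot touches nothing.
It fails at once if a container is knocked over (tilted more than 0.7 rad) (angle between any of jar_white, jar_yellow, dropper, cleaner's own z axis and vertical above 0.7 rad).
It fails at once if something else on the worktop is pushed more than 25 mm away: bubble level, memory stick, test block, red specimen, pen, tape, wash bottle, mug (distance of any of level, usb, block, specimen_red, pen, tape, wash, mug from where it was at the start of the episode above 0.025 m).
It also fails if it takes over 91 s, if anything falls off the work surface, if the arm or the gripper's body presses on something with over 40 N, if the wrist force passes 120 N, or if a joint passes its speed limit or range.

## Working session

There is one attempt and no reset: what is moved stays moved. The work goes in short steps, Python scripts to look and compute and a tool call to move; the robot and the scene stay as the last step left them, time stands still between calls to the robot, and variables do not carry over. Pictures are saved under pics/ and viewed, and the job is handed in when it is done.

Besides the shell and the picture viewer there is one more tool, called after "Emit:" as name([rows], argument=value, ...), one row to a line, values as JSON. jog_arm: Moves the arm, as the interface text tells. Its arguments: {"type":"object","properties":{"commands":{"type":"array"},"grip_force":{"type":"number"}},"required":["commands"]}

```bash
mkdir -p pics; ls
cat > h.py <<'E'
from cell import r
import numpy as np, cv2
def snap(n,f):
    im,d=r.read_camera(n); cv2.imwrite(f'pics/{f}.png',im[:,:,::-1]); np.savez(f'pics/{f}.npz',im=im,d=d,K=r.get_calibration(n)['intrinsics'],D=r.get_calibration(n)['D'],T=r.get_calibration(n)['world_from_camera']); return im,d
def ray(f,u,v):
    z=np.load(f'pics/{f}.npz'); p=cv2.undistortPoints(np.array([[[u,v]]],float),np.array(z['K']),np.array(z['D'],float))[0,0]
    T=z['T']; return T[:3,3],T[:3,:3]@np.array([p[0],-p[1],-1.])
def onz(f,u,v,h):
    o,d=ray(f,u,v); return o+d*(h-o[2])/d[2]
E
python3 - <<'E'
from h import *
for n in ('scene','side','wrist'):
    snap(n,n+'0'); print(n,np.round(r.get_calibration(n)['world_from_camera'],3).tolist())
print(r.read_state(), r.tip_reach)
E
```

```text
pics
scene [[-0.852, 0.376, -0.364, 0.216], [-0.523, -0.613, 0.592, 0.343], [-0.001, 0.695, 0.719, 0.654], [0.0, 0.0, 0.0, 1.0]]
side [[0.967, 0.131, -0.218, 0.291], [-0.254, 0.501, -0.827, -0.981], [0.001, 0.855, 0.518, 0.544], [0.0, 0.0, 0.0, 1.0]]
wrist [[0.408, 0.88, 0.245, 0.287], [-0.913, 0.393, 0.107, -0.475], [-0.002, -0.267, 0.964, 0.374], [0.0, 0.0, 0.0, 1.0]]
{'clock': 0.15, 'joints': array([-1.25410956e+00,  8.78077410e-02,  1.37192485e+00,  1.07972920e-05,
        1.68361527e+00, -1.03052442e-01]), 'qd': array([-0.00016753, -0.00227494, -0.00482488, -0.00100321,  0.00054502,
       -0.00022193]), 'joint_efforts': array([ 1.91731189e-03, -3.52373743e+01, -3.13680661e+01, -1.01421124e-04,
        8.05102842e-03,  4.57420128e-06]), 'tcp_pos': array([ 0.2240453 , -0.50189725,  0.24438669]), 'tool_rot': array([-3.13984785e+00, -1.91232940e-04,  4.19740250e-01]), 'ft_force': array([ 0.53974795, -0.06240844, -0.68894815]), 'ft_torque': array([ 0.02282014,  0.02823474, -0.01086446]), 'grip_width': 0.08495097962712131} 0.014
```

View pics/scene0.png

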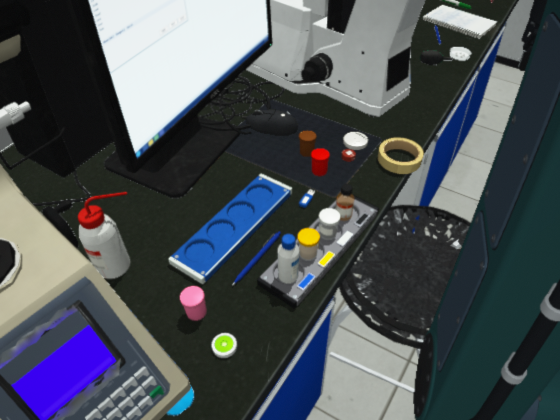

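View pics/side0.png

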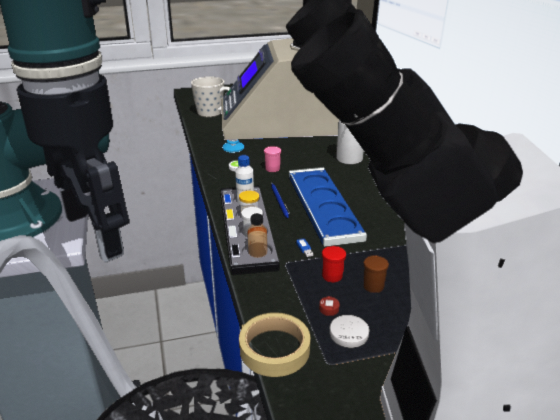

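View pics/wrist0.png

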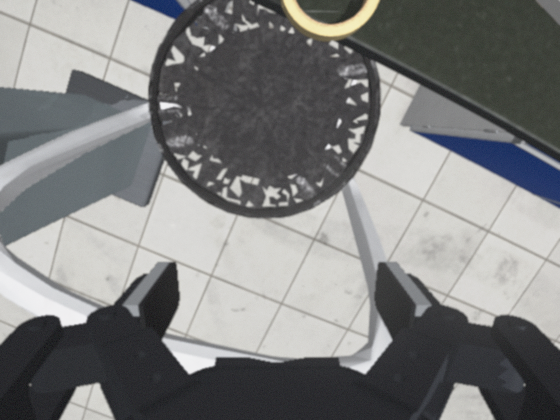

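Run:
```python
from h import *
a=cv2.imread('pics/scene0.png'); b=cv2.imread('pics/side0.png')
cv2.imwrite('pics/sc1.png',cv2.resize(a[165:310,160:385],None,fx=3.5,fy=3.5,interpolation=cv2.INTER_CUBIC))
cv2.imwrite('pics/sd1.png',cv2.resize(b[145:275,210:380],None,fx=4.5,fy=4.5,interpolation=cv2.INTER_CUBIC))
```

```text
(no output)
```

View pics/sc1.png

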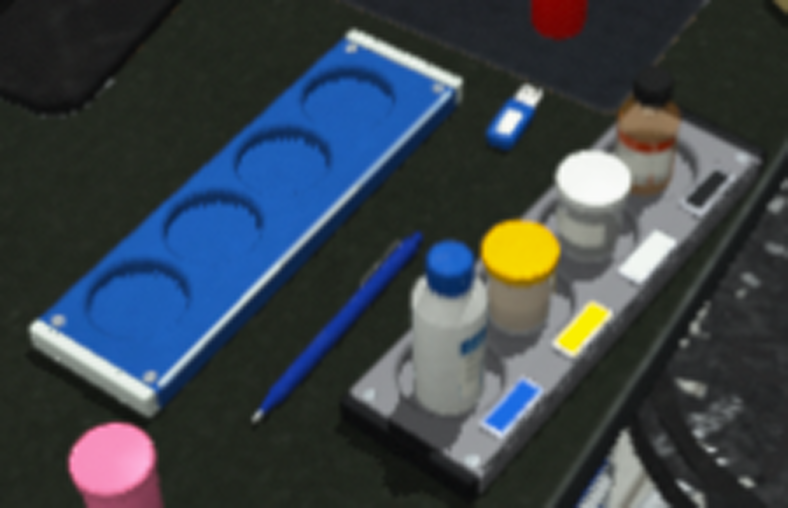

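View pics/sd1.png

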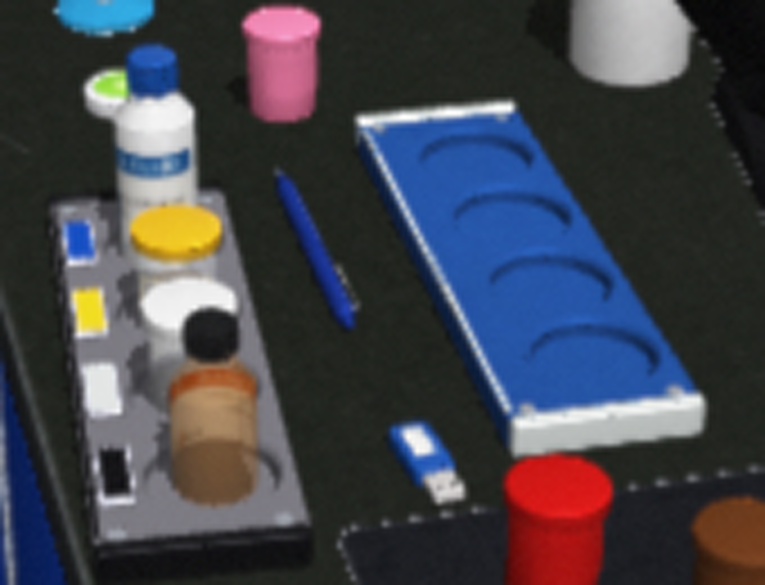

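Run:
```python
from h import *
S=lambda x,y:((x+.5)/3.5-.5+160,(y+.5)/3.5-.5+165)
D=lambda x,y:((x+.5)/4.5-.5+210,(y+.5)/4.5-.5+145)
def p(f,c,pts,z):
    for n,(x,y) in pts.items(): print(f,n,np.round(onz(f,*c(x,y),z)[:2],4))
p('scene0',S,dict(lab_b=(511,407),lab_y=(583,328),lab_w=(649,257),lab_k=(708,190)),.017)
p('side0',D,dict(lab_b=(79,241),lab_y=(90,310),lab_w=(103,389),lab_k=(115,472)),.017)
p('scene0',S,dict(yel=(520,251),wh=(593,179)),.054)
p('side0',D,dict(yel=(176,232),wh=(188,306)),.054)
p('scene0',S,dict(cl=(450,255)),.104);p('side0',D,dict(cl=(152,57)),.104)
p('scene0',S,dict(dr=(655,88)),.080);p('side0',D,dict(dr=(211,325)),.080)
p('scene0',S,dict(bFL=(31,326),bNL=(158,400),bFR=(350,32),bNR=(462,84)),.014)
p('side0',D,dict(bNL=(358,120),bFL=(514,104),bNR=(512,420),bFR=(703,399)),.014)
p('scene0',S,dict(gFL=(345,400),gNL=(482,482),gNR=(760,158)),.014)
# pocket rims
p('scene0',S,dict(l1=(86,300),r1=(190,300),l4=(301,102),r4=(395,102)),.014)
# blue mask plane rect
for f in('scene0','side0'):
    z=np.load(f'pics/{f}.npz'); im=z['im']; h=cv2.cvtColor(im,cv2.COLOR_RGB2HSV)
    m=cv2.inRange(h,(100,130,60),(115,255,255)); n,l,s,c=cv2.connectedComponentsWithStats(m)
    for i in range(1,n):
        if s[i,4]>15: print(f,s[i],c[i].round(1),np.round(onz(f,*c[i],.014)[:2],3))
# other objects
p('scene0',S,dict(pen1=(257,418),pen2=(418,237),usb=(515,115)),.005)
```

```text
scene0 lab_b [ 0.4312 -0.0647]
scene0 lab_y [ 0.4247 -0.1252]
scene0 lab_w [ 0.4177 -0.1845]
scene0 lab_k [ 0.412  -0.2442]
side0 lab_b [ 0.4304 -0.0652]
side0 lab_y [ 0.4245 -0.1244]
side0 lab_w [ 0.4185 -0.1857]
side0 lab_k [ 0.4123 -0.2435]
scene0 yel [ 0.4618 -0.1244]
scene0 wh [ 0.4543 -0.1863]
side0 yel [ 0.4609 -0.1323]
side0 wh [ 0.4531 -0.1914]
scene0 cl [ 0.4669 -0.067 ]
side0 cl [ 0.4656 -0.0678]
scene0 dr [ 0.4472 -0.2379]
side0 dr [ 0.4498 -0.2486]
scene0 bFL [0.6633 0.0176]
scene0 bNL [0.5797 0.0196]
scene0 bFR [ 0.6511 -0.2533]
scene0 bNR [ 0.5704 -0.2492]
side0 bNL [0.5844 0.0232]
side0 bFL [0.6641 0.0207]
side0 bNR [ 0.5717 -0.2441]
side0 bFR [ 0.6509 -0.2494]
scene0 gFL [ 0.5026 -0.0282]
scene0 gNL [ 0.4223 -0.0226]
scene0 gNR [ 0.3986 -0.2843]
scene0 l1 [ 0.6505 -0.0104]
scene0 r1 [ 0.605  -0.0386]
scene0 l4 [ 0.641  -0.1883]
scene0 r4 [ 0.5952 -0.2163]
scene0 [435  26   6  18  44] [437.3  34.4] [ 0.55  -1.118]
scene0 [158  37 111 101 550] [209.2  89.7] [ 0.952 -0.463]
scene0 [ 419   37   82  169 2663] [456.3 130.5] [ 0.343 -0.628]
scene0 [135 144  14  15  68] [141
[... 422 characters left out ...]
1.6 381.5] [0.348 0.09 ]
side0 [223 140  22  13 178] [232.7 146. ] [0.489 0.188]
side0 [238 155  12  11 117] [243.6 160. ] [0.499 0.105]
side0 [ 191  160   24  162 1154] [202.9 238.9] [ 0.364 -0.193]
side0 [ 292  170   73   73 2496] [326.7 204. ] [ 0.617 -0.132]
side0 [290 176  18  35  55] [298.5 193.5] [ 0.575 -0.078]
side0 [236 179  10   5  32] [240.8 181.1] [0.472 0.005]
side0 [272 184  17  34 155] [280.  200.8] [ 0.531 -0.097]
side0 [225 194   6   8  40] [227.2 197.8] [ 0.431 -0.059]
side0 [ 210  226   32  146 1924] [225.5 315.2] [ 0.368 -0.399]
side0 [296 238  15  15  88] [303.  245.2] [ 0.53  -0.257]
scene0 pen1 [ 0.537 -0.002]
scene0 pen2 [ 0.5333 -0.1427]
scene0 usb [ 0.5359 -0.2511]
```

Run:
```python
from h import *
print(np.load('pics/wrist0.npz')['K'])
for f in('scene0','side0'):
    z=np.load(f'pics/{f}.npz'); d=z['d']; v,u=np.mgrid[0:420:2,0:560:2]; v=v.ravel();u=u.ravel()
    p=cv2.undistortPoints(np.stack([u,v],1).astype(float)[:,None],z['K'],np.array(z['D'],float))[:,0]
    dd=d[v,u]; P=np.stack([p[:,0]*dd,-p[:,1]*dd,-dd],1)@z['T'][:3,:3].T+z['T'][:3,3]
    P=P[dd>0]
    for zl,zh in((.03,.1),(.1,.2),(.2,.3),(.3,.45),(.45,.7)):
        print(f,zl)
        for xa in np.arange(.3,.9,.05):
            row=''
            for ya in np.arange(-.5,.3,.05):
                n=((P[:,0]>=xa)&(P[:,0]<xa+.05)&(P[:,1]>=ya)&(P[:,1]<ya+.05)&(P[:,2]>zl)&(P[:,2]<zh)).sum(); row+='%4d'%n
            print('%.2f'%xa,row)
```

```text
[[332.91406929   0.         276.73921989]
 [  0.         332.91406929 209.72195255]
 [  0.           0.           1.        ]]
scene0 0.03
0.30    0   0   0   0   0   0   0   0   0   0   0   0   0   0   0   0
0.35    0   0   0   0   0   0   0   0   0   0   0   0   0   0   0   0
0.40    0   0   0   0   2  62  42  24  17   0   0   0   0   0   0   0
0.45    0   0   0   0   2  39  52  83 106  28   0   0   0 115 379 145
0.50    0   0   1  31   0   0   0   0   0   0   0  43   0   7   2  30
0.55    0   0  24  37   0   0   0   0   0   0   0  80   0   0   0   0
0.60    0   0  39   0   0   0   0   0   0   0   0   0   0   0   0   0
0.65    0  36   0   0   0   0   0   0   0   0   0   0   0   0   0   0
0.70    0  60  19   0   0   0   0   0   0   0   0 183  86   0   0   0
0.75    0  20   5  11   0   0   0   0   0   0   0   0   9   0   0   0
0.80    0   0   6   7   0   3  37   1   0   0   0   0   0   0   0   0
0.85    0   4   0   9  37  36   8   7   0   0   0   0   0   0   0   0
0.90    0   0   0   0   0   0   0   0   0   0   0   0   0   0   0   0
scene0 0.1
0.30    0   0   0   0   0   0   0   0   
[... 7535 characters left out ...]

0.45    0   0   0   0   0   0   0   0   0   0   0   0   0   0   0   0
0.50    0   0   0   0   0   0   0   0   0   0   0   0   0   0   0   0
0.55    0   0   0   0   0   0   0   0   0   0   0   0   0   0   0   0
0.60    0   0   0   0   0   0   0   0   0   0   0   0   0   0   0   0
0.65    0   0   0   0   0   0   0   0   0   0   0   0   0   0   0   0
0.70    0   0   0   0   0   0   0   0   0   0   0   0   0   0   0   0
0.75    0   0   0   0   0   0   0   0   0   0   0   0   0   0   0   0
0.80    0   0   0   0   0   0   0   0   0   0   0   0   0   0   0   0
0.85    0   0   0   0   0   0   0   0   0   0   0   0   0   0   0   0
0.90    0   0   0   0   0   0   0   0   0   0   0   0   0   0   0   0
```

Emit:
jog_arm([
  [3,4,0.4,0,0,0.105,-1],
  [3,4,0.4,0,0,0.105,-1],
  [3,4,0.4,0,0,0.105,-1],
  [3,4,0.4,0,0,0.105,-1],
  [3,4,0.4,0,0,0.105,-1],
])

```text
clock: 0.57
tcp_pos: [0.3493, -0.3344, 0.2618]
tool_rot: [-3.141, -0.0, 0.949]
ft_force: [0.9, 0.0, 0.2]
grip_width: 0.0851
```

Emit:
jog_arm([
  [3,4,0.4,0,0,0.105,-1],
  [3,4,0.4,0,0,0.105,-1],
  [3,4,0.4,0,0,0.105,-1],
  [3,4,0.4,0,0,0.105,-1],
  [3,4,0.4,0,0,0.105,-1],
])

```text
clock: 0.98
tcp_pos: [0.474, -0.168, 0.2785]
tool_rot: [-3.142, 0.0, 1.475]
ft_force: [0.8, -0.5, -0.8]
grip_width: 0.0855
```

Emit:
jog_arm([
  [0,0,0,0,0,0,-1],
  [0,0,0,0,0,0,-1],
  [0,0,0,0,0,0,-1],
], grip_force=35)

```text
clock: 1.23
tcp_pos: [0.4731, -0.1701, 0.2781]
tool_rot: [-3.14, 0.0, 1.47]
ft_force: [-0.9, -0.8, -0.1]
grip_width: 0.0856
```

Run:
```python
from h import *
s=r.read_state(); print({k:np.round(s[k],3) for k in('clock','joints','tcp_pos','tool_rot','ft_force')})
snap('wrist','w1')
for f in('scene0','side0'):
    z=np.load(f'pics/{f}.npz'); d=z['d']; v,u=np.mgrid[0:420,0:560]; v=v.ravel();u=u.ravel()
    p=cv2.undistortPoints(np.stack([u,v],1).astype(float)[:,None],z['K'],np.array(z['D'],float))[:,0]
    dd=d[v,u]; P=np.stack([p[:,0]*dd,-p[:,1]*dd,-dd],1)@z['T'][:3,:3].T+z['T'][:3,3]
    P=P[(dd>0)&(P[:,0]>.66)&(P[:,2]>.03)]
    for ya in np.arange(-.3,.08,.04):
        q=P[(P[:,1]>=ya)&(P[:,1]<ya+.04)]; q=q[q[:,0]<.85]
        if len(q): print(f,round(ya,2),[ (round(float(q[(q[:,2]>a)&(q[:,2]<a+.1)][:,0].min()),3) if ((q[:,2]>a)&(q[:,2]<a+.1)).any() else None) for a in(.03,.1,.2,.3)])
```

```text
{'clock': np.float64(1.233), 'joints': array([-4.570e-01, -2.200e-02,  1.419e+00, -1.000e-03,  1.746e+00,
       -3.560e-01]), 'tcp_pos': array([ 0.473, -0.17 ,  0.278]), 'tool_rot': array([-3.14,  0.  ,  1.47]), 'ft_force': array([-0.946, -0.81 , -0.071])}
scene0 -0.3 [None, 0.755, 0.76, 0.763]
scene0 -0.26 [0.849, 0.751, 0.755, 0.759]
scene0 -0.22 [0.847, 0.746, 0.751, 0.754]
scene0 -0.18 [0.843, 0.742, 0.746, 0.749]
scene0 -0.14 [None, 0.739, 0.741, 0.745]
scene0 -0.1 [None, 0.732, 0.737, 0.74]
scene0 -0.06 [None, 0.729, 0.73, 0.734]
scene0 -0.02 [None, 0.722, 0.727, 0.732]
scene0 0.02 [0.721, 0.721, None, None]
scene0 0.06 [0.714, 0.718, None, None]
side0 -0.3 [None, None, 0.759, 0.761]
side0 -0.26 [None, None, 0.755, 0.755]
side0 -0.22 [None, None, 0.752, 0.753]
side0 -0.18 [None, None, 0.748, 0.748]
side0 -0.14 [None, None, 0.744, 0.744]
side0 -0.1 [None, None, 0.741, 0.739]
side0 -0.06 [None, None, None, 0.733]
side0 -0.02 [None, None, None, 0.733]
side0 0.02 [0.718, None, None, None]
side0 0.06 [0.714, None, None, None]
```

View pics/w1.png

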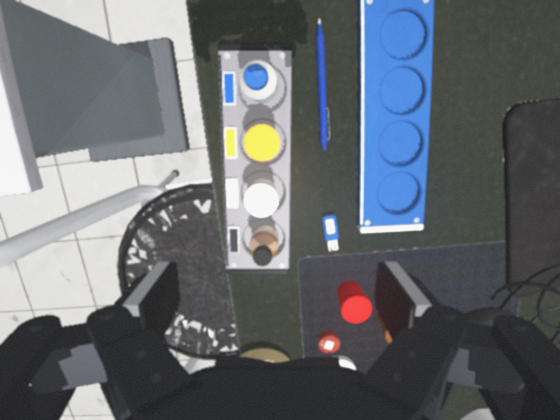

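Run:
```python
from h import *
a=cv2.imread('pics/w1.png')
cv2.imwrite('pics/w1a.png',cv2.resize(a[0:240,350:445],None,fx=2.5,fy=2.5,interpolation=cv2.INTER_CUBIC))
cv2.imwrite('pics/w1b.png',cv2.resize(a[40:280,210:305],None,fx=2.5,fy=2.5,interpolation=cv2.INTER_CUBIC))
x=cv2.imread('pics/w1a.png');y=cv2.imread('pics/w1b.png'); cv2.imwrite('pics/w1c.png',np.hstack([x,y]))
```

```text
(no output)
```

View pics/w1c.png

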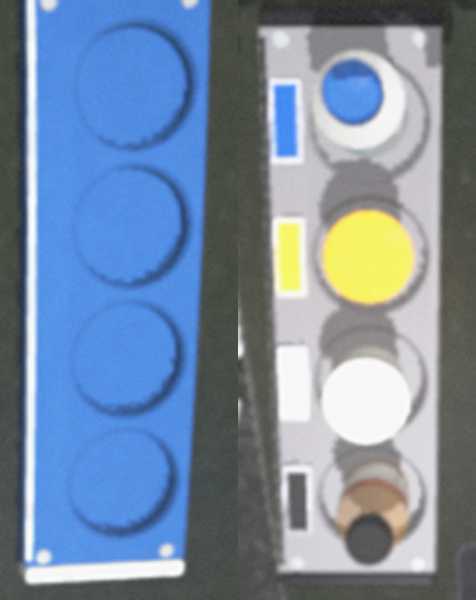

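Run:
```python
from h import *
A=lambda x,y:((x+.5)/2.5-.5+350,(y+.5)/2.5-.5)
B=lambda x,y:((x-238+.5)/2.5-.5+210,(y+.5)/2.5-.5+40)
def p(c,pts,z): 
    o=[]
    for x,y in pts: q=onz('w1',*c(x,y),z)[:2]; o.append(q); print(np.round(q,4))
    return np.array(o)
P=p(A,[(133,86),(130,226),(126,358),(121,482)],.014); v=P[0]-P[3]; c=P.mean(0); yaw=np.arctan2(-v[0],v[1]); print('to',c,yaw,np.linalg.norm(v))
L=p(B,[(286,121),(290,258),(294,384),(298,500)],.017); v=L[0]-L[3]; c=L.mean(0); yaw=np.arctan2(-v[0],v[1]); ax=np.array([np.cos(yaw),np.sin(yaw)]); print('from',c+.037*ax,yaw,np.linalg.norm(v)); print(L+.037*ax)
print('tops');p(B,[(368,257),(366,402)],.054);p(B,[(353,92)],.104);p(B,[(370,538)],.080)
```

```text
[ 0.6276 -0.0269]
[ 0.6247 -0.0864]
[ 0.6218 -0.1459]
[ 0.6188 -0.2056]
to [ 0.62321706 -0.11618898] -0.049698314766900065 0.17896587157323401
[ 0.4304 -0.0657]
[ 0.4241 -0.126 ]
[ 0.4178 -0.1855]
[ 0.4116 -0.2446]
from [ 0.45778102 -0.15930833] -0.10487979437994889 0.17993361216774875
[[ 0.46722349 -0.06953833]
 [ 0.46089377 -0.12985839]
 [ 0.45462016 -0.18935338]
 [ 0.44838667 -0.24848323]]
tops
[ 0.462  -0.1268]
[ 0.4541 -0.1889]
[ 0.4658 -0.067 ]
[ 0.4508 -0.242 ]
```

Emit:
jog_arm([
  [-0.2,3.4,-1.5,0,0,0,-1],
  [-0.2,3.4,-1.5,0,0,0,-1],
  [-0.3,3.5,-1.5,0,0,0,-1],
  [0,0,-3,0,0,0,-1],
  [0,0,0,0,0,0,-1],
])

```text
clock: 1.7
tcp_pos: [0.4625, -0.0664, 0.1976]
tool_rot: [-3.131, -0.001, 1.469]
ft_force: [-1.6, 0.5, -1.0]
grip_width: 0.0852
```

Emit:
jog_arm([
  [0,0,-4,0,0,0,-1],
  [0,0,-4,0,0,0,-1],
  [0,0,-3,0,0,0,-1],
  [0,0,0,0,0,0,-1],
  [0,0,0,0,0,0,-1],
])

```text
clock: 2.12
tcp_pos: [0.4654, -0.0685, 0.0931]
tool_rot: [-3.138, -0.0, 1.467]
ft_force: [0.8, -0.3, 1.4]
grip_width: 0.0855
```

Emit:
jog_arm([
  [0.1,0.1,-2,0,0,0,-1],
  [0,0,-2,0,0,0,-1],
  [0,0,0,0,0,0,-1],
])

```text
clock: 2.37
tcp_pos: [0.4672, -0.067, 0.0537]
tool_rot: [-3.14, 0.0, 1.468]
ft_force: [-0.7, -0.2, -0.8]
grip_width: 0.0855
```

Run:
```python
from h import *
snap('scene','s2');snap('wrist','w2')
a=cv2.imread('pics/s2.png')[150:330,200:400]; b=cv2.imread('pics/w2.png')
cv2.imwrite('pics/c2.png',np.hstack([cv2.resize(a,(400,360)),cv2.resize(b,(400,360))]))
```

```text
(no output)
```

View pics/c2.png

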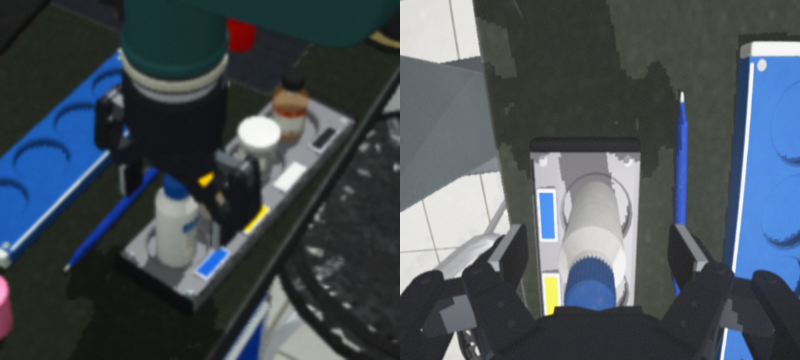

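Emit:
jog_arm([
  [0,0,0,0,0,0,1],
  [0,0,0,0,0,0,1],
  [0,0,0,0,0,0,1],
  [0,0,0,0,0,0,1],
  [0,0,0,0,0,0,1],
], grip_force=35)

```text
clock: 2.88
tcp_pos: [0.4679, -0.0661, 0.0546]
tool_rot: [3.14, 0.0, 1.47]
ft_force: [-0.6, 0.1, 2.8]
grip_width: 0.034
```

Emit:
jog_arm([
  [0,0,0,0,0,0,1],
  [0,0,0,0,0,0,1],
  [0,0,0,0,0,0,1],
])

```text
clock: 3.13
tcp_pos: [0.4679, -0.0661, 0.0546]
tool_rot: [3.14, 0.0, 1.47]
ft_force: [-1.1, -0.1, 5.2]
grip_width: 0.0339
```

Run:
```python
from h import *
snap('side','d2');snap('wrist','w3')
a=cv2.imread('pics/d2.png')[120:300,190:390]; b=cv2.imread('pics/w3.png')
cv2.imwrite('pics/c3.png',np.hstack([cv2.resize(a,(400,360)),cv2.resize(b,(400,360))]))
```

```text
(no output)
```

View pics/c3.png

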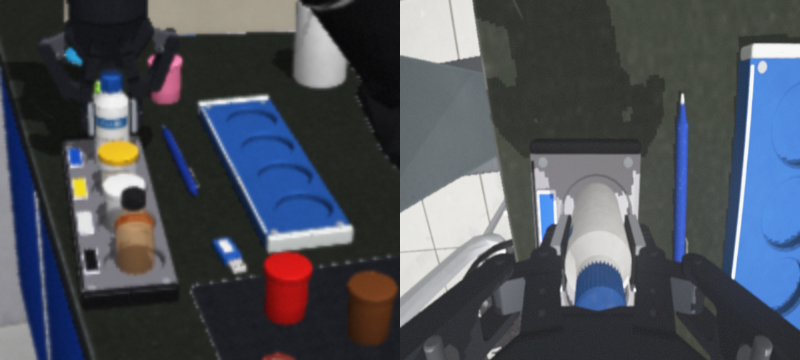

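Emit:
jog_arm([
  [0,0,1.5,0,0,0,1],
  [0,0,2.5,0,0,0,1],
  [0,0,2.5,0,0,0,1],
  [0,0,1.5,0,0,0,1],
  [0,0,0,0,0,0,1],
])

```text
clock: 3.65
tcp_pos: [0.4696, -0.0665, 0.1372]
tool_rot: [3.134, 0.001, 1.47]
ft_force: [0.3, -0.5, -0.6]
grip_width: 0.034
```

Emit:
jog_arm([
  [1.5,-1.4,0,0,0,0,1],
  [2.5,-2.3,0,0,0,0,1],
  [2.5,-2.3,0,0,0,0,1],
  [2.5,-2.3,0,0,0,0,1],
  [2.5,-2.3,0,0,0,0,1],
])

```text
clock: 4.07
tcp_pos: [0.5825, -0.1726, 0.1311]
tool_rot: [-3.139, -0.001, 1.47]
ft_force: [-0.1, 0.6, -0.2]
grip_width: 0.0339
```

Emit:
jog_arm([
  [2.1,-1.9,0,0,0,0,1],
  [1.5,-1.4,0,0,0,0,1],
  [0,0,0,0,0,0,1],
  [0,0,0,0,0,0,1],
])

```text
clock: 4.4
tcp_pos: [0.6178, -0.2053, 0.1305]
tool_rot: [-3.137, -0.002, 1.469]
ft_force: [-0.0, 0.9, -1.2]
grip_width: 0.0341
```

Run:
```python
from h import *
snap('side','d3');snap('wrist','w4')
a=cv2.imread('pics/d3.png')[120:300,190:390]; b=cv2.imread('pics/w4.png')
cv2.imwrite('pics/c4.png',np.hstack([cv2.resize(a,(400,360)),cv2.resize(b,(400,360))]))
```

```text
(no output)
```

View pics/c4.png

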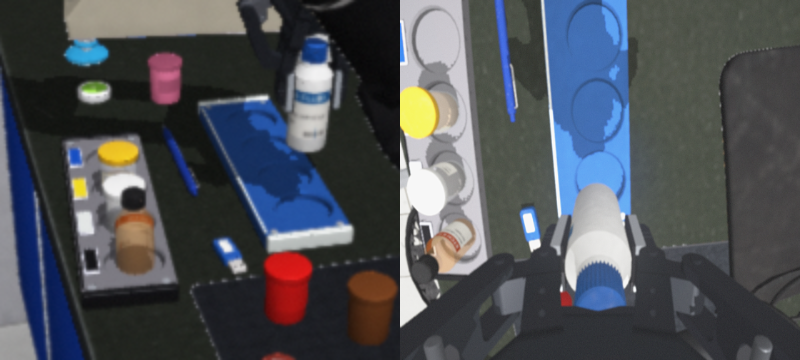

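Emit:
jog_arm([
  [0,0,-2.5,0,0,0,1],
  [0,0,-2.5,0,0,0,1],
  [0,0,-1.5,0,0,0,1],
  [0,0,-0.6,0,0,0,1],
  [0,0,0,0,0,0,1],
])

```text
clock: 4.92
tcp_pos: [0.6164, -0.2035, 0.0601]
tool_rot: [-3.137, -0.002, 1.471]
ft_force: [0.1, 1.1, -0.8]
grip_width: 0.0337
```

Emit:
jog_arm([
  [0.1,0,-0.3,0,0,0,1],
  [0,0,0,0,0,0,1],
  [0,0,0,0,0,0,1],
])

```text
clock: 5.17
tcp_pos: [0.6202, -0.2052, 0.0613]
tool_rot: [3.139, 0.001, 1.47]
ft_force: [-0.4, -0.5, -0.4]
grip_width: 0.0339
```

Emit:
jog_arm([
  [0,0,-0.4,0,0,0,1],
  [0,0,0,0,0,0,1],
  [0,0,0,0,0,0,1],
])

```text
clock: 5.42
tcp_pos: [0.6194, -0.205, 0.0557]
tool_rot: [3.141, 0.0, 1.47]
ft_force: [-0.3, 0.2, -1.1]
grip_width: 0.0341
```

Emit:
jog_arm([
  [0,0,-0.2,0,0,0,1],
  [0,0,0,0,0,0,1],
  [0,0,0,0,0,0,1],
])

```text
clock: 5.67
tcp_pos: [0.6196, -0.2052, 0.0546]
tool_rot: [3.141, 0.0, 1.47]
ft_force: [-1.2, -0.5, 3.8]
grip_width: 0.034
```

Contact with the floor (about 4 N). Release to a partial opening, then rise.

Emit:
jog_arm([
  [0,0,0,0,0,0,-0.4],
  [0,0,0,0,0,0,-0.4],
  [0,0,0,0,0,0,-0.4],
  [0,0,0,0,0,0,-0.4],
  [0,0,0,0,0,0,-0.4],
])

```text
clock: 6.08
tcp_pos: [0.6193, -0.2049, 0.0532]
tool_rot: [-3.141, -0.0, 1.47]
ft_force: [-0.6, -0.3, 0.3]
grip_width: 0.0601
```

Emit:
jog_arm([
  [0,0,2,0,0,0,-0.4],
  [0,0,4,0,0,0,-0.4],
  [0,0,4,0,0,0,-0.4],
  [0,0,2,0,0,0,-0.4],
  [0,0,0,0,0,0,-1],
])

```text
clock: 6.5
tcp_pos: [0.6225, -0.2063, 0.182]
tool_rot: [3.128, 0.004, 1.47]
ft_force: [1.1, 0.0, 0.1]
grip_width: 0.0704
```

Run:
```python
from h import *
snap('side','d4');snap('wrist','w5')
a=cv2.imread('pics/d4.png')[120:300,190:390]; b=cv2.imread('pics/w5.png')
cv2.imwrite('pics/c5.png',np.hstack([cv2.resize(a,(400,360)),cv2.resize(b,(400,360))]))
```

```text
(no output)
```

View pics/c5.png

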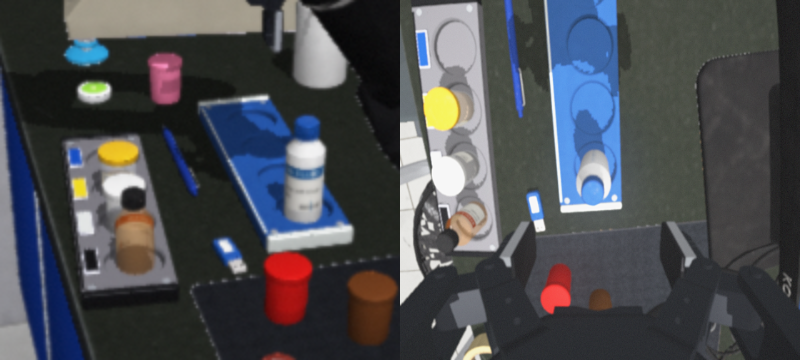

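Emit:
jog_arm([
  [-3.2,1.6,0,0,0,0,-1],
  [-3.2,1.6,0,0,0,0,-1],
  [-3.2,1.6,0,0,0,0,-1],
  [-3.1,1.5,0,0,0,0,-1],
  [-3,1.5,0,0,0,0,-1],
])

```text
clock: 7.02
tcp_pos: [0.4595, -0.1258, 0.1705]
tool_rot: [-3.136, -0.002, 1.47]
ft_force: [0.4, -0.5, 2.1]
grip_width: 0.0855
```

Emit:
jog_arm([
  [0,0,-3,0,0,0,-1],
  [0,0,-3.5,0,0,0,-1],
  [0,0,-3.5,0,0,0,-1],
  [0,0,0,0,0,0,-1],
  [0,0,0,0,0,0,-1],
])

```text
clock: 7.43
tcp_pos: [0.4595, -0.1258, 0.0701]
tool_rot: [-3.133, -0.003, 1.47]
ft_force: [0.6, -1.3, -0.4]
grip_width: 0.0856
```

Run:
```python
from h import *
print(r.read_state()['tcp_pos'])
snap('side','d5');snap('wrist','w6')
a=cv2.imread('pics/d5.png')[120:300,190:390]; b=cv2.imread('pics/w6.png')
cv2.imwrite('pics/c6.png',np.hstack([cv2.resize(a,(400,360)),cv2.resize(b,(400,360))]))
```

```text
[ 0.45948613 -0.12580464  0.07013957]
```

View pics/c6.png

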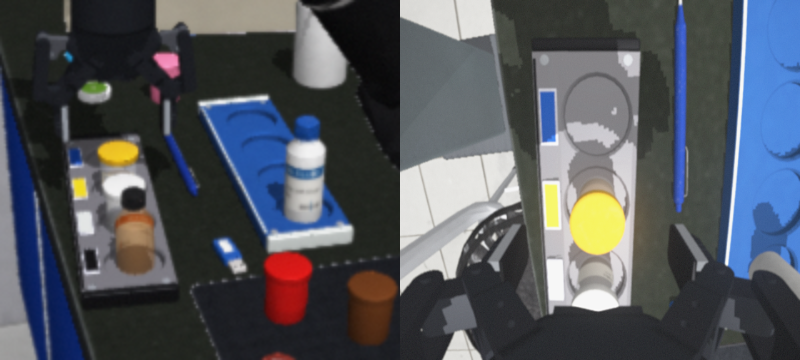

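Run:
```python
from h import *
print(onz('w6',275.8,259,.054), onz('w6',202*1.4,300*420/360,.054))
```

```text
[ 0.46344679 -0.12621569  0.054     ] [ 0.46178015 -0.17963238  0.054     ]
```

Emit:
jog_arm([
  [0.1,0,-2,0,0,0,-1],
  [0.1,0,-1.6,0,0,0,-1],
  [0,0,0,0,0,0,-1],
  [0,0,0,0,0,0,-1],
])

```text
clock: 7.87
tcp_pos: [0.4652, -0.1274, 0.0389]
tool_rot: [3.14, 0.0, 1.47]
ft_force: [0.4, -0.4, 0.2]
grip_width: 0.0851
```

Emit:
jog_arm([
  [-0.1,0,-0.4,0,0,0,-1],
  [0,0,0,0,0,0,-1],
  [0,0,0,0,0,0,-1],
])

```text
clock: 8.12
tcp_pos: [0.4641, -0.1273, 0.0347]
tool_rot: [3.139, 0.001, 1.47]
ft_force: [-0.2, 0.7, 0.2]
grip_width: 0.0853
```

Emit:
jog_arm([
  [0,0,0,0,0,0,1],
  [0,0,0,0,0,0,1],
  [0,0,0,0,0,0,1],
  [0,0,0,0,0,0,1],
  [0,0,0,0,0,0,1],
])

```text
clock: 8.53
tcp_pos: [0.4633, -0.1271, 0.0338]
tool_rot: [-3.142, 0.0, 1.47]
ft_force: [-0.9, 0.1, 1.3]
grip_width: 0.0354
```

Emit:
jog_arm([
  [0,0,0,0,0,0,1],
  [0,0,0,0,0,0,1],
])

```text
clock: 8.7
tcp_pos: [0.4633, -0.127, 0.0338]
tool_rot: [-3.142, 0.0, 1.47]
ft_force: [-1.0, 0.8, 2.9]
grip_width: 0.0355
```

Emit:
jog_arm([
  [0,0,1.5,0,0,0,1],
  [0,0,2.5,0,0,0,1],
  [0,0,2.5,0,0,0,1],
  [0,0,1.5,0,0,0,1],
  [1.5,-0.2,0,0,0,0,1],
])

```text
clock: 9.12
tcp_pos: [0.4793, -0.1296, 0.1177]
tool_rot: [3.135, 0.002, 1.47]
ft_force: [0.6, 1.3, -0.2]
grip_width: 0.0351
```

Emit:
jog_arm([
  [3,-0.4,0,0,0,0,1],
  [3.2,-0.4,0,0,0,0,1],
  [3.2,-0.4,0,0,0,0,1],
  [3,-0.3,0,0,0,0,1],
  [1.9,-0.2,0,0,0,0,1],
])

```text
clock: 9.53
tcp_pos: [0.6238, -0.1461, 0.1127]
tool_rot: [3.141, -0.0, 1.47]
ft_force: [-0.9, -0.3, -1.3]
grip_width: 0.0351
```

Emit:
jog_arm([
  [0,0,0,0,0,0,1],
  [0,0,-2.5,0,0,0,1],
  [0,0,-2.5,0,0,0,1],
  [0,0,0,0,0,0,1],
  [0,0,0,0,0,0,1],
])

```text
clock: 9.95
tcp_pos: [0.6192, -0.1454, 0.0612]
tool_rot: [-3.136, -0.001, 1.47]
ft_force: [-0.3, -0.0, -1.0]
grip_width: 0.0354
```

Run:
```python
from h import *
print(r.read_state()['tcp_pos'])
snap('side','d6');snap('wrist','w7')
a=cv2.imread('pics/d6.png')[120:300,190:390]; b=cv2.imread('pics/w7.png')
cv2.imwrite('pics/c7.png',np.hstack([cv2.resize(a,(400,360)),cv2.resize(b,(400,360))]))
```

```text
[ 0.6192243  -0.14538093  0.061159  ]
```

View pics/c7.png

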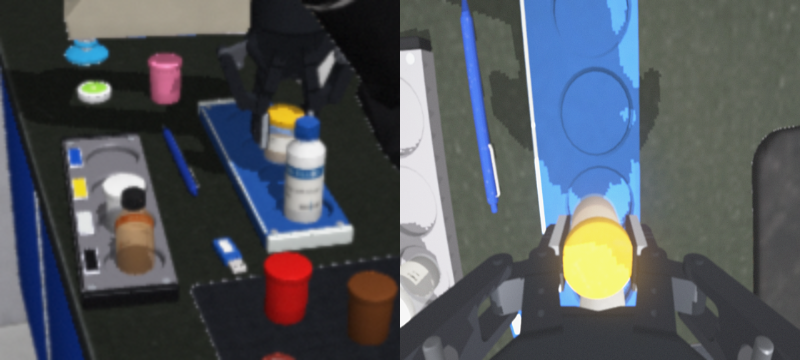

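Emit:
jog_arm([
  [0.2,0,-1.2,0,0,0,1],
  [0,0,-0.8,0,0,0,1],
  [0,0,0,0,0,0,1],
  [0,0,0,0,0,0,1],
])

```text
clock: 10.38
tcp_pos: [0.6228, -0.1458, 0.0427]
tool_rot: [-3.14, -0.0, 1.47]
ft_force: [-0.4, -0.8, -0.3]
grip_width: 0.0357
```

Emit:
jog_arm([
  [0,0,-0.5,0,0,0,1],
  [0,0,0,0,0,0,1],
  [0,0,0,0,0,0,1],
])

```text
clock: 10.63
tcp_pos: [0.6232, -0.1459, 0.0383]
tool_rot: [-3.141, -0.0, 1.47]
ft_force: [0.4, -0.4, -0.2]
grip_width: 0.0351
```

Emit:
jog_arm([
  [0,0,-0.3,0,0,0,1],
  [0,0,0,0,0,0,1],
  [0,0,0,0,0,0,1],
])

```text
clock: 10.88
tcp_pos: [0.6233, -0.1459, 0.0354]
tool_rot: [-3.141, -0.0, 1.47]
ft_force: [0.2, -0.3, -0.6]
grip_width: 0.0358
```

Emit:
jog_arm([
  [-0.1,0,-0.2,0,0,0,1],
  [0,0,0,0,0,0,1],
  [0,0,0,0,0,0,1],
])

```text
clock: 11.13
tcp_pos: [0.6226, -0.1461, 0.0339]
tool_rot: [3.141, 0.0, 1.47]
ft_force: [-0.0, -0.4, 0.6]
grip_width: 0.0351
```

Emit:
jog_arm([
  [0,0,0,0,0,0,-0.4],
  [0,0,0,0,0,0,-0.4],
  [0,0,0,0,0,0,-0.4],
  [0,0,0,0,0,0,-0.4],
  [0,0,0,0,0,0,-0.4],
])

```text
clock: 11.55
tcp_pos: [0.6223, -0.146, 0.0335]
tool_rot: [-3.141, -0.0, 1.47]
ft_force: [-0.3, -0.5, -0.4]
grip_width: 0.06
```

Emit:
jog_arm([
  [0,0,2,0,0,0,-0.4],
  [0,0,4,0,0,0,-0.4],
  [0,0,4,0,0,0,-0.4],
  [0,0,1,0,0,0,-0.4],
  [0,0,0,0,0,0,-1],
])

```text
clock: 11.97
tcp_pos: [0.6252, -0.1469, 0.1501]
tool_rot: [3.13, 0.002, 1.47]
ft_force: [0.1, 0.5, -0.3]
grip_width: 0.0706
```

Run:
```python
from h import *
print(r.read_state()['tcp_pos'])
snap('side','d7');snap('wrist','w8')
a=cv2.imread('pics/d7.png')[120:300,190:390]; b=cv2.imread('pics/w8.png')
cv2.imwrite('pics/c8.png',np.hstack([cv2.resize(a,(400,360)),cv2.resize(b,(400,360))]))
```

```text
[ 0.62523216 -0.146907    0.15011214]
```

View pics/c8.png

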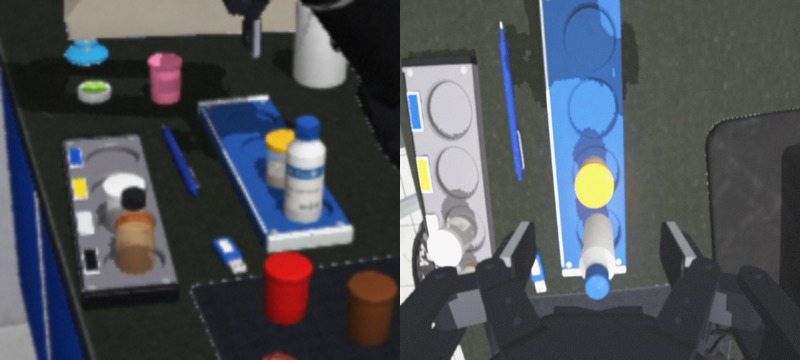

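Emit:
jog_arm([
  [-3.4,-0.8,0,0,0,0,-1],
  [-3.4,-0.9,0,0,0,0,-1],
  [-3.4,-0.9,0,0,0,0,-1],
  [-3.4,-0.9,0,0,0,0,-1],
  [-3.2,-0.8,0,0,0,0,-1],
])

```text
clock: 12.48
tcp_pos: [0.4512, -0.1884, 0.1403]
tool_rot: [-3.136, -0.002, 1.47]
ft_force: [-0.1, -0.5, 0.6]
grip_width: 0.0853
```

Emit:
jog_arm([
  [0,0,-3,0,0,0,-1],
  [0,0,-3.5,0,0,0,-1],
  [0,0,0,0,0,0,-1],
  [0,0,0,0,0,0,-1],
])

```text
clock: 12.82
tcp_pos: [0.4514, -0.1874, 0.0748]
tool_rot: [-3.133, -0.004, 1.47]
ft_force: [0.3, 0.3, 1.0]
grip_width: 0.0853
```

Run:
```python
from h import *
print(r.read_state()['tcp_pos'])
im,_=snap('wrist','w9')
b=cv2.imread('pics/w9.png')
h=cv2.cvtColor(im,cv2.COLOR_RGB2HSV); m=cv2.inRange(h,(0,0,215),(180,40,255)); n,l,s,c=cv2.connectedComponentsWithStats(m)
for i in range(1,n):
    if s[i,4]>800: print(s[i],c[i],onz('w9',*c[i],.054))
```

```text
[ 0.45143493 -0.18743336  0.07479025]
[ 85   0  63  20 999] [114.28028028   7.8988989 ] [ 0.39675548 -0.06762938  0.054     ]
[ 468    0   30  293 1269] [484.56185973 143.24192277] [ 0.55595259 -0.14092097  0.054     ]
[ 116  154   63   49 1970] [146.30101523 176.10406091] [ 0.39731559 -0.14079307  0.054     ]
[  28  161   92   59 3561] [ 71.9508565  186.08930076] [ 0.35965461 -0.14160862  0.054     ]
[   0  170   39   67 1902] [ 15.28233438 202.6787592 ] [ 0.32730817 -0.14657447  0.054     ]
[ 207  201  127  119 7644] [273.88644689 256.99450549] [ 0.45274444 -0.18728552  0.054     ]
[ 53 255  32  68 910] [ 68.61318681 276.4043956 ] [ 0.34461202 -0.18834534  0.054     ]
[   0  258   70   76 3504] [ 29.00342466 292.94634703] [ 0.31864643 -0.19627836  0.054     ]
[467 292  93  17 914] [512.9595186  300.12582057] [ 0.57834541 -0.22624797  0.054     ]
```

View pics/w9.png

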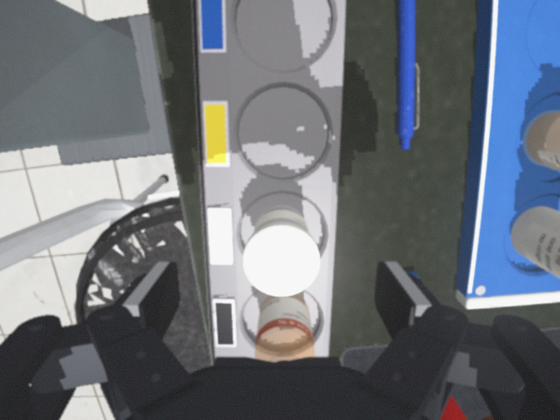

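Emit:
jog_arm([
  [0.1,0,-2,0,0,0,-1],
  [0,0,-1.8,0,0,0,-1],
  [0,0,0,0,0,0,-1],
  [0,0,0,0,0,0,-1],
])

```text
clock: 13.2
tcp_pos: [0.4559, -0.1889, 0.0412]
tool_rot: [-3.141, -0.0, 1.47]
ft_force: [-0.4, -0.4, -0.2]
grip_width: 0.0856
```

Emit:
jog_arm([
  [0,0,-0.6,0,0,0,-1],
  [0,0,0,0,0,0,-1],
  [0,0,0,0,0,0,-1],
])

```text
clock: 13.45
tcp_pos: [0.456, -0.1893, 0.0355]
tool_rot: [3.14, 0.001, 1.47]
ft_force: [-0.1, -0.8, -0.1]
grip_width: 0.0856
```

Emit:
jog_arm([
  [0,0,0,0,0,0,1],
  [0,0,0,0,0,0,1],
  [0,0,0,0,0,0,1],
  [0,0,0,0,0,0,1],
  [0,0,0,0,0,0,1],
])

```text
clock: 13.87
tcp_pos: [0.4555, -0.1891, 0.035]
tool_rot: [3.141, 0.0, 1.47]
ft_force: [-0.9, 0.8, 1.5]
grip_width: 0.0354
```

Emit:
jog_arm([
  [0,0,0,0,0,0,1],
  [0,0,0,0,0,0,1],
])

```text
clock: 14.03
tcp_pos: [0.4555, -0.1891, 0.035]
tool_rot: [3.141, 0.0, 1.47]
ft_force: [-1.0, 0.8, 3.2]
grip_width: 0.0357
```

Emit:
jog_arm([
  [0,0,1.5,0,0,0,1],
  [0,0,2.5,0,0,0,1],
  [0,0,2.5,0,0,0,1],
  [0,0,1.5,0,0,0,1],
  [1.7,1,0,0,0,0,1],
])

```text
clock: 14.45
tcp_pos: [0.4731, -0.1812, 0.1188]
tool_rot: [3.136, 0.004, 1.467]
ft_force: [1.3, -0.5, 0.9]
grip_width: 0.0356
```

Emit:
jog_arm([
  [2.8,1.7,0,0,0,0,1],
  [2.8,1.7,0,0,0,0,1],
  [2.8,1.7,0,0,0,0,1],
  [2.8,1.7,0,0,0,0,1],
  [2.4,1.5,0,0,0,0,1],
])

```text
clock: 14.87
tcp_pos: [0.6098, -0.0947, 0.1139]
tool_rot: [-3.142, -0.0, 1.47]
ft_force: [0.2, -0.1, -0.5]
grip_width: 0.0356
```

Emit:
jog_arm([
  [1.6,1,0,0,0,0,1],
  [0,0,0,0,0,0,1],
  [0,0,-2.5,0,0,0,1],
  [0,0,-2.5,0,0,0,1],
  [0,0,0,0,0,0,1],
])

```text
clock: 15.28
tcp_pos: [0.62, -0.0854, 0.058]
tool_rot: [-3.13, -0.001, 1.47]
ft_force: [-1.4, 0.6, -2.5]
grip_width: 0.0356
```

Emit:
jog_arm([
  [0,0,0,0,0,0,1],
  [0,0,0,0,0,0,1],
])

```text
clock: 15.45
tcp_pos: [0.6245, -0.0864, 0.0654]
tool_rot: [3.141, 0.0, 1.469]
ft_force: [0.0, -0.3, 0.6]
grip_width: 0.0357
```

Run:
```python
from h import *
print(r.read_state()['tcp_pos'])
snap('side','d10');snap('wrist','w10')
a=cv2.imread('pics/d10.png')[120:300,190:390]; b=cv2.imread('pics/w10.png')
cv2.imwrite('pics/c10.png',np.hstack([cv2.resize(a,(400,360)),cv2.resize(b,(400,360))]))
```

```text
[ 0.62447239 -0.08644288  0.06542469]
```

View pics/c10.png

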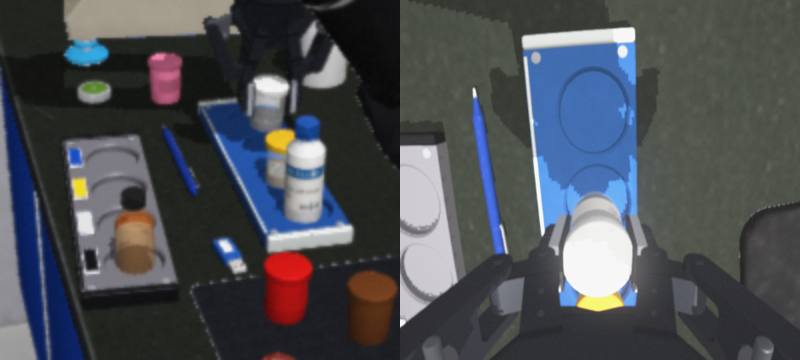

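Held upright over the right pocket; lower 3.1 cm in steps.

Emit:
jog_arm([
  [0,0,-1.2,0,0,0,1],
  [0,0,-1,0,0,0,1],
  [0,0,0,0,0,0,1],
  [0,0,0,0,0,0,1],
])

```text
clock: 15.88
tcp_pos: [0.6233, -0.0858, 0.0409]
tool_rot: [-3.138, -0.0, 1.47]
ft_force: [0.2, 0.4, -1.1]
grip_width: 0.0355
```

Emit:
jog_arm([
  [0,0,-0.6,0,0,0,1],
  [0,0,0,0,0,0,1],
  [0,0,0,0,0,0,1],
])

```text
clock: 16.13
tcp_pos: [0.6241, -0.0859, 0.0361]
tool_rot: [-3.141, -0.0, 1.47]
ft_force: [-0.1, -1.3, 0.2]
grip_width: 0.0357
```

Emit:
jog_arm([
  [0,0,-0.2,0,0,0,1],
  [0,0,0,0,0,0,1],
  [0,0,0,0,0,0,1],
])

```text
clock: 16.38
tcp_pos: [0.6248, -0.0861, 0.0351]
tool_rot: [3.14, 0.0, 1.47]
ft_force: [-0.7, -0.3, -0.4]
grip_width: 0.0352
```

Emit:
jog_arm([
  [0,0,0,0,0,0,-0.4],
  [0,0,0,0,0,0,-0.4],
  [0,0,0,0,0,0,-0.4],
  [0,0,0,0,0,0,-0.4],
  [0,0,0,0,0,0,-0.4],
])

```text
clock: 16.8
tcp_pos: [0.6243, -0.086, 0.0345]
tool_rot: [-3.142, -0.0, 1.47]
ft_force: [0.1, 0.0, -0.7]
grip_width: 0.0598
```

Emit:
jog_arm([
  [0,0,2,0,0,0,-0.4],
  [0,0,4,0,0,0,-0.4],
  [0,0,4,0,0,0,-0.4],
  [0,0,3,0,0,0,-0.4],
  [0,0,0,0,0,0,-1],
])

```text
clock: 17.22
tcp_pos: [0.6284, -0.0869, 0.1745]
tool_rot: [3.125, 0.002, 1.47]
ft_force: [-0.1, -1.3, 2.1]
grip_width: 0.0699
```

Run:
```python
from h import *
print(r.read_state()['tcp_pos'])
snap('side','d11');snap('wrist','w11')
a=cv2.imread('pics/d11.png')[120:300,190:390]; b=cv2.imread('pics/w11.png')
cv2.imwrite('pics/c11.png',np.hstack([cv2.resize(a,(400,360)),cv2.resize(b,(400,360))]))
```

```text
[ 0.62836324 -0.08685379  0.17450638]
```

View pics/c11.png

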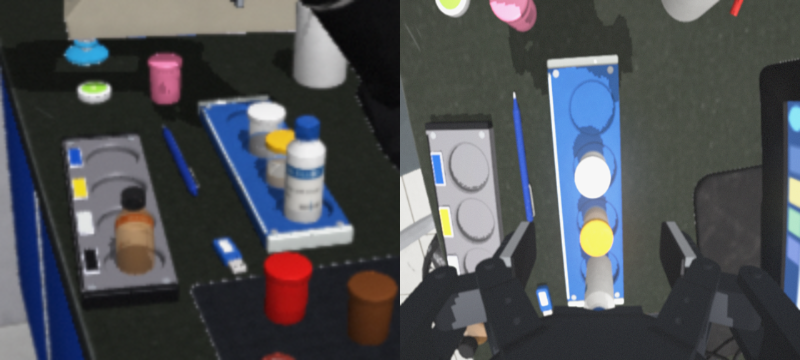

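Emit:
jog_arm([
  [-2.5,-2.3,0,0,0,0,-1],
  [-2.5,-2.3,0,0,0,0,-1],
  [-2.5,-2.3,0,0,0,0,-1],
  [-2.5,-2.2,0,0,0,0,-1],
  [-2.5,-2.2,0,0,0,0,-1],
])

```text
clock: 17.73
tcp_pos: [0.497, -0.1991, 0.1618]
tool_rot: [-3.137, -0.002, 1.47]
ft_force: [0.7, -1.6, 0.7]
grip_width: 0.0853
```

Emit:
jog_arm([
  [-2.5,-2.2,0,0,0,0,-1],
  [-2.5,-2.2,0,0,0,0,-1],
  [0,0,-3,0,0,0,-1],
  [0,0,-2.5,0,0,0,-1],
  [0,0,0,0,0,0,-1],
])

```text
clock: 18.15
tcp_pos: [0.4445, -0.2407, 0.102]
tool_rot: [-3.129, -0.007, 1.468]
ft_force: [-0.9, 1.3, -1.6]
grip_width: 0.0855
```

Emit:
jog_arm([
  [0,0,0,0,0,0,-1],
  [0,0,0,0,0,0,-1],
])

```text
clock: 18.32
tcp_pos: [0.4495, -0.2428, 0.1096]
tool_rot: [-3.141, -0.0, 1.47]
ft_force: [0.4, -1.1, 0.3]
grip_width: 0.0854
```

Run:
```python
from h import *
print(r.read_state()['tcp_pos'])
snap('wrist','w12')
```

```text
[ 0.44951796 -0.24276934  0.10956325]
```

View pics/w12.png

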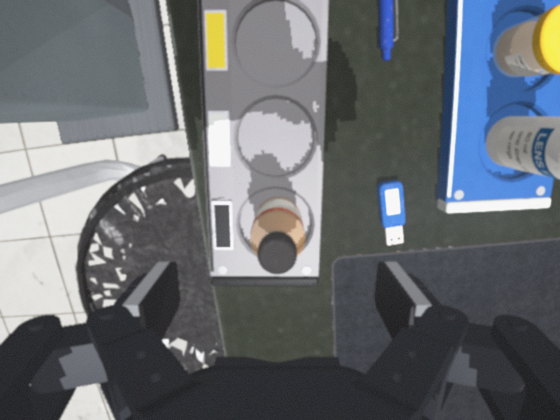

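Run:
```python
from h import *
print(onz('w12',277,252,.080), onz('w12',277,222,.045))
```

```text
[ 0.45107563 -0.2425959   0.08      ] [ 0.45168637 -0.23748422  0.045     ]
```

Emit:
jog_arm([
  [0,0,-3,0,0,0,-1],
  [0,0,-3,0,0,0,-1],
  [0,0,-1,0,0,0,-1],
  [0,0,0,0,0,0,-1],
  [0,0,0,0,0,0,-1],
])

```text
clock: 18.78
tcp_pos: [0.45, -0.2431, 0.0405]
tool_rot: [3.141, 0.0, 1.47]
ft_force: [0.2, 0.2, -0.2]
grip_width: 0.0853
```

Emit:
jog_arm([
  [0,0,-0.6,0,0,0,-1],
  [0,0,0,0,0,0,-1],
  [0,0,0,0,0,0,-1],
])

```text
clock: 19.03
tcp_pos: [0.4501, -0.2434, 0.0348]
tool_rot: [3.14, 0.001, 1.47]
ft_force: [-0.2, -0.0, 0.5]
grip_width: 0.0856
```

Emit:
jog_arm([
  [0,0,0,0,0,0,1],
  [0,0,0,0,0,0,1],
  [0,0,0,0,0,0,1],
  [0,0,0,0,0,0,1],
  [0,0,0,0,0,0,1],
])

```text
clock: 19.45
tcp_pos: [0.4495, -0.2432, 0.034]
tool_rot: [3.141, 0.0, 1.47]
ft_force: [0.1, -0.0, 0.2]
grip_width: 0.0318
```

Emit:
jog_arm([
  [0,0,0,0,0,0,1],
  [0,0,0,0,0,0,1],
  [0,0,0,0,0,0,1],
])

```text
clock: 19.7
tcp_pos: [0.4496, -0.2432, 0.0339]
tool_rot: [3.141, 0.0, 1.47]
ft_force: [-0.3, 0.2, 3.0]
grip_width: 0.032
```

Emit:
jog_arm([
  [0,0,1.5,0,0,0,1],
  [0,0,2.5,0,0,0,1],
  [0,0,2.5,0,0,0,1],
  [0,0,1.5,0,0,0,1],
  [1.2,1.5,0,0,0,0,1],
])

```text
clock: 20.12
tcp_pos: [0.4623, -0.231, 0.1178]
tool_rot: [3.135, 0.005, 1.467]
ft_force: [1.8, 0.0, -0.2]
grip_width: 0.0317
```

Emit:
jog_arm([
  [2.2,2.7,0,0,0,0,1],
  [2.2,2.7,0,0,0,0,1],
  [2.2,2.7,0,0,0,0,1],
  [2.2,2.7,0,0,0,0,1],
  [2.2,2.7,0,0,0,0,1],
])

```text
clock: 20.53
tcp_pos: [0.5719, -0.0915, 0.113]
tool_rot: [-3.141, -0.0, 1.47]
ft_force: [0.2, -0.4, -0.9]
grip_width: 0.0321
```

Emit:
jog_arm([
  [2.2,2.7,0,0,0,0,1],
  [2.2,2.5,0,0,0,0,1],
  [1.2,1.4,0,0,0,0,1],
  [0,0,0,0,0,0,1],
  [0,0,0,0,0,0,1],
])

```text
clock: 20.95
tcp_pos: [0.6273, -0.0261, 0.1125]
tool_rot: [-3.14, 0.0, 1.472]
ft_force: [-0.2, 0.0, -0.7]
grip_width: 0.0318
```

Run:
```python
from h import *
print(r.read_state()['tcp_pos'])
snap('side','d13');snap('wrist','w13')
a=cv2.imread('pics/d13.png')[120:300,190:390]; b=cv2.imread('pics/w13.png')
cv2.imwrite('pics/c13.png',np.hstack([cv2.resize(a,(400,360)),cv2.resize(b,(400,360))]))
```

```text
[ 0.62726022 -0.02612333  0.11248273]
```

View pics/c13.png

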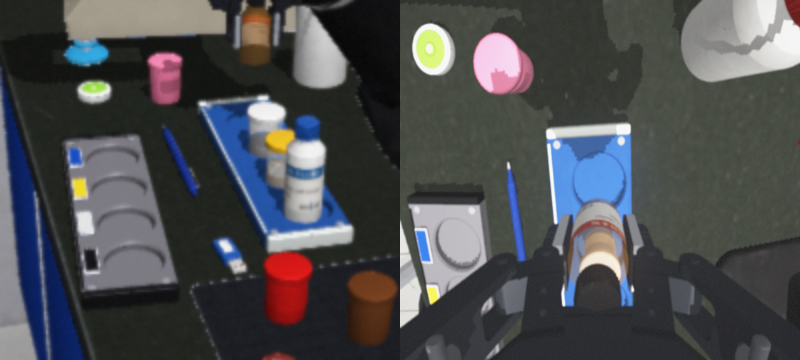

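Emit:
jog_arm([
  [0,-0.2,-2.5,0,0,0,1],
  [0,0,-2.5,0,0,0,1],
  [0,0,-1.5,0,0,0,1],
  [0,0,-0.5,0,0,0,1],
  [0,0,0,0,0,0,1],
])

```text
clock: 21.47
tcp_pos: [0.6254, -0.03, 0.0415]
tool_rot: [-3.137, 0.0, 1.468]
ft_force: [-0.1, -0.7, -0.4]
grip_width: 0.0315
```

Emit:
jog_arm([
  [0,0,0,0,0,0,1],
  [0,0,-0.4,0,0,0,1],
  [0,0,0,0,0,0,1],
  [0,0,0,0,0,0,1],
])

```text
clock: 21.8
tcp_pos: [0.6279, -0.0292, 0.0406]
tool_rot: [3.14, 0.0, 1.47]
ft_force: [-0.5, 0.6, -1.5]
grip_width: 0.0319
```

Emit:
jog_arm([
  [0,0,-0.3,0,0,0,1],
  [0,0,0,0,0,0,1],
  [0,0,0,0,0,0,1],
])

```text
clock: 22.05
tcp_pos: [0.6273, -0.0289, 0.0365]
tool_rot: [-3.141, -0.0, 1.47]
ft_force: [0.6, 0.0, -1.0]
grip_width: 0.032
```

Emit:
jog_arm([
  [0,0,-0.2,0,0,0,1],
  [0,0,0,0,0,0,1],
  [0,0,0,0,0,0,1],
])

```text
clock: 22.3
tcp_pos: [0.6272, -0.0289, 0.0343]
tool_rot: [-3.141, -0.0, 1.47]
ft_force: [0.4, -0.0, -0.2]
grip_width: 0.0318
```

Emit:
jog_arm([
  [0,0,0,0,0,0,-0.4],
  [0,0,0,0,0,0,-0.4],
  [0,0,0,0,0,0,-0.4],
  [0,0,0,0,0,0,-0.4],
  [0,0,0,0,0,0,-0.4],
])

```text
clock: 22.72
tcp_pos: [0.6275, -0.029, 0.0347]
tool_rot: [3.141, 0.0, 1.47]
ft_force: [-0.4, -0.4, 1.3]
grip_width: 0.0598
```

Emit:
jog_arm([
  [0,0,2,0,0,0,-0.4],
  [0,0,4,0,0,0,-0.4],
  [0,0,4,0,0,0,-0.4],
  [0,0,4,0,0,0,-0.4],
  [0,0,4,0,0,0,-0.4],
])

```text
clock: 23.13
tcp_pos: [0.627, -0.0289, 0.2165]
tool_rot: [3.142, -0.0, 1.47]
ft_force: [1.0, 0.2, 1.0]
grip_width: 0.0596
```

Emit:
jog_arm([
  [-3,0,1,0,0,0,-0.4],
  [-3,0,1,0,0,0,-0.4],
  [-2,0,0,0,0,0,-0.4],
  [0,0,0,0,0,0,-0.4],
  [0,0,0,0,0,0,-0.4],
])

```text
clock: 23.55
tcp_pos: [0.547, -0.029, 0.2353]
tool_rot: [3.14, 0.0, 1.47]
ft_force: [0.2, -0.2, -0.5]
grip_width: 0.0598
```

Run:
```python
from h import *
print(r.read_state()['tcp_pos'])
snap('side','d14');snap('wrist','w14')
a=cv2.imread('pics/d14.png')[120:300,190:390]; b=cv2.imread('pics/w14.png')
cv2.imwrite('pics/c14.png',np.hstack([cv2.resize(a,(300,360)),cv2.resize(b,(480,360))]))
```

```text
[ 0.54698701 -0.02896621  0.23533918]
```

View pics/c14.png

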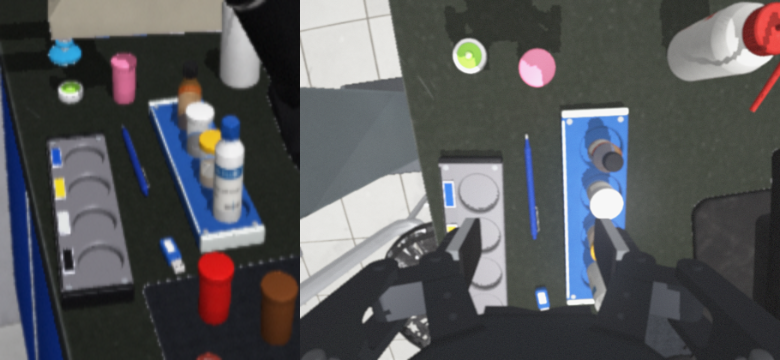

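Emit:
jog_arm([
  [-2.5,-0.5,2,0,0,0,-0.4],
  [-3,-0.5,2,0,0,0,-0.4],
  [-3,0,1,0,0,0,-0.4],
  [0,0,0,0,0,0,-0.4],
  [0,0,0,0,0,0,-0.4],
])

```text
clock: 24.07
tcp_pos: [0.463, -0.0392, 0.2856]
tool_rot: [3.138, 0.0, 1.469]
ft_force: [-0.3, 0.2, 0.3]
grip_width: 0.0598
```

Run:
```python
from h import *
snap('wrist','w15');snap('scene','s15')
a=cv2.imread('pics/w15.png'); cv2.imwrite('pics/c15.png',cv2.resize(a[60:360,300:560],None,fx=2,fy=2,interpolation=cv2.INTER_CUBIC))
```

```text
(no output)
```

View pics/c15.png

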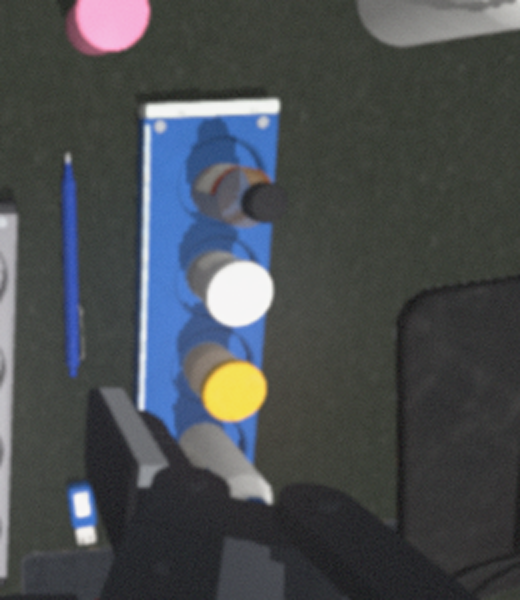

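View pics/s15.png

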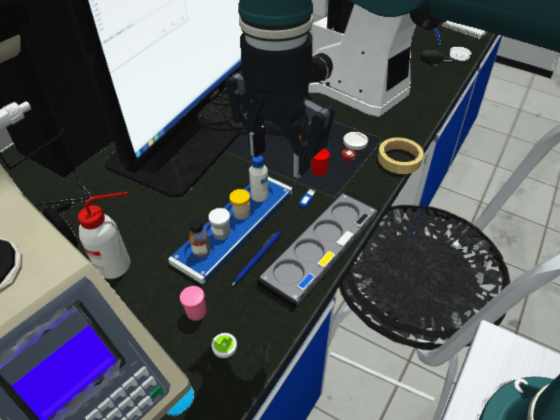

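Run:
```python
from h import *
A=lambda x,y:((x+.5)/2-.5+300,(y+.5)/2-.5+60)
c=np.array([.6232,-.1162]);w=-.0497;R=np.array([[np.cos(w),np.sin(w)],[-np.sin(w),np.cos(w)]])
def q(n,p): print(n,np.round(R@(p[:2]-c)*1000,1)) # relative pocket row centre: want x 0, y +-30/90
q('white w',onz('w15',*A(240,293),.054));q('yellow w',onz('w15',*A(234,391),.054));q('dropper w',onz('w15',*A(264,201),.080))
q('white s',onz('s15',219,215,.054));q('yellow s',onz('s15',240,196.5,.054));q('dropper s',onz('s15',196,227.5,.080));q('cleaner s',onz('s15',258,160,.104))
print(r.read_state()['clock'], r.read_state()['qd'].round(3))
r.sign_off()
```

```text
white w [-2.  32.6]
yellow w [ -1.5 -27.5]
dropper w [-3.8 88.1]
white s [-1.2 31.3]
yellow s [ -2.6 -27.6]
dropper s [-6.6 93.2]
cleaner s [ -4.7 -84.4]
24.1667 [ 0.003  0.02   0.006 -0.002  0.005 -0.   ]
the job is handed in; nothing more can be done
```

I moved the four containers into the blue rack in reverse order and handed the job in at about 24 s of robot time. From left to right, the grey rack held cleaner, yellow jar, white jar and dropper. The blue rack now holds dropper, white jar, yellow jar and cleaner.

- **Position:** in the last wrist and scene views, each container measured within about 7 mm of its pocket centre, against a 14 mm limit. The cleaner was hidden in the wrist view, so only the scene view covers it (about 5 mm short across the rack, 6 mm off along it). The two views differed by up to 5 mm, most of all for the dropper.
- **Upright and seated:** all four looked upright. I let each go within about 1 mm of the height at which I had gripped it. Only the cleaner showed a clear contact force with the pocket floor, about 4 N. I did not measure the final base heights or tilts separately.
- **Rest of the worktop:** nothing else appeared to have moved in the last pictures, but I checked that by eye and did not measure it. The gripper was open, clear of everything and still.

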